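Release the citrine from the spring clip into the dish and keep the clip open

TASK

By its handle, bring the white porcelain dish along the glass until it stands centred under the citrine in the spring clip, its base flat on the table, while the stone still sits in the closed clip. Then swing the clip's spring arm by its upright post all the way to its stop, so that the stone drops into the dish, and finish holding the arm there: do not let it spring back or let go. Leave the stand's neighbours (the weight block, the loupe handle and the tweezers) where they lie.

Things in the scene. Friction and masses are not known exactly. Their poses are not given: they have to be found in the camera images.
- stand: nickel spring clip stand, fixed. Origin on the table straight below the stone's place in the closed clip; x points to its base, z up. Base plate 8 mm high, 110 mm wide, over x = 47 to 122 mm, parts on it up to 55 mm high. Two jaws reach from it to the stone, 27 to 41 mm above the table; under them, for x below 47 mm, the table is free: the dish passes there, handle to the stand's -x.
- clip_arm (a joint): swing of the clip's moving arm about its upright hinge: 0 = closed (held by its spring), 0.70 rad = open, at the stop. Growing values swing it to the stand's +y side, clockwise from above. The spring resists with 0.15 N m at 0 and 0.45 N m at the stop (1.5 to 4.5 N at the post) and closes the arm when let go.
- hinge (a point): point on the upright hinge axis of the arm, 31 mm above the table; in the stand's frame x = 65 mm, y = 30 mm
- post (a point): point on the axis, 70 mm above the table, of the upright round post (10 mm diameter, bare from 35 to 86 mm height) near the arm's free end, 100 mm from the hinge axis; closed it is at x = -35, y = 22 mm in the stand's frame. It moves with the arm on a circle about the hinge. Nothing else within 70 mm of it is higher than 42 mm.
- stone (a point): the cut citrine, round, 26 mm across, 16 mm high, 12 g, loose; point on its axis 10 mm above its pointed lower end. In the closed clip it sits on four prongs, two on each jaw, this point about 36 mm above the table; when the arm opens it loses two of them and drops, straying up to about 15 mm.
- dish_center (a point): centre of the inner floor of the white porcelain dish, 4 mm above its underside. Dish: round, 76 mm across the rim, 64 mm across the foot, 16 mm high, wall 3 mm, 0.14 kg, loose. Its x axis points away from the handle.
- dish_grip (a point): grip point on the dish's straight bar handle, 105 mm from the dish's centre along the dish's -x, 9 mm above the underside. The handle is 12 mm wide, rises from the table to 18 mm, and reaches from the rim to 131 mm from the dish's centre; its long direction is the dish's x axis. This point's axes are the dish's.
- weights: bronze carat weight block with small brass weights, 55 x 95 x 22 mm (39 mm with the weights); origin centre of underside. Bystander.
- loupe_handle: short ebony loupe handle with nickel ferrule lying on the table, about 83 mm long along its x, 16 mm wide, 12 mm high; origin on the table under the ebony part. Bystander.
- tweezers: flat nickel tweezers lying on the table, 120 mm long along x, 15 mm wide, 5 mm high; origin centre of underside. Bystander.
Mind the look-alikes: they are no part of the job. Of the things that look like the stand, the larger one is meant. Of the things that look like the part that bears dish_center, the larger one is meant.

How it is judged:
By the outcome, as a careful person would: the job done as asked, in the order asked, and still so for the second after the job is handed in, while the arm keeps its last pose, push and grip.
It also fails if it takes over 58 s, if anything falls off the work surface, if the arm or the gripper's body presses on something with over 40 N, if the wrist force passes 120 N, or if a joint passes its speed limit or range.

ROBOT

A 7-joint arm with a two-finger parallel gripper is mounted at the origin on the work surface. World frame = base frame: x ahead of the robot, y to its left, z up, the work surface at z = 0. Lengths are in m, angles in rad, forces in N, time in s.
With the tool pointing down it reaches from about 0.425 to 0.975 m from the base axis. Payload 16.7 kg.
Tool frame: the origin (TCP) lies midway between the tips of the shut fingers; the grasp point (between the pads) lies env.pinch_z behind it (env.pinch_z is the distance from the TCP to the grasp point, in m); z points along the fingers, y is the direction in which the jaws open and shut (so a half turn about z gives the same grasp; the last joint's range is limited). The gripper opens to 85 mm and grips with 20 to 120 N. Pads are 22 mm wide; open, the fingers measure 114 mm over their backs; the gripper's body (76 mm by 85 mm) begins 54 mm behind the grasp point. The pads swing forward as they close: fully open they stand 13 mm farther back than shut.
Start: joints at [1.091, 0.426, 0.074, 1.606, -0.034, 1.111, -0.067], TCP at [0.219, -0.639, 0.231] pointing down, gripper open.
Joint ranges: [-2.85, 2.85], [-0.5, 2.14], [-1.23, 1.37], [0.21, 2.46], [-1.02, 4.16], [0.16, 2.05], [-2.73, 2.73]. Speed limits (rad/s): [1.89, 1.89, 2.39, 2.39, 3.01, 3.01, 3.01].

INTERFACE

Orientations are given as a rotation vector (axis times angle).
In Python, from station import env gives the robot as it stands.
- The arm moves only by the shell command python3 -m inch 'ROWS' [FORCE]. ROWS is JSON, a list of rows, each a list of 3 entries, a list of its own where there are three numbers: the shift along the world's x, y, z in units of 30 mm (1.0 is 30 mm), then the turn, a rotation vector about the world's x, y, z in units of 5 degrees (1.0 is 5 degrees), then the opening, from 0 (shut) to 1 (fully open). A call has 1 to 20 rows; each row shifts and turns the pose as measured when the row begins; what a row does not reach is not made up. A row lasts 1/12 s, in which the tool goes at most 41.7 mm and 7.16 degrees, less where a joint would pass 70% of its speed; a pose out of reach is approached as far as the arm can. A call is refused whole if a number of a shift passes 1 or a number of a turn 1, either way. A call with a gripper value outside its range is refused whole. The fingers move at their own pace and stop on an object; FORCE is the grip in N (left out, the last holds). Time passes only in rows, so rows that do not move let the fingers close. It gives the time, the measured TCP pose, the force and the opening at its end, in the units of the state.
- env.state(): the state, without advancing time (a new reading comes with each control period).
- env.capture(name): name is "side" or "top"; returns (picture, depth): 400x640x3 uint8, blue, green, red; 400x640 float32, m along the optical axis (not along the pixel's ray), 0 where there is no reading.
- env.camera_params(name): a dict with "fx", "fy", "cx", "cy" (pixels), "k1" (the pictures are not rectified: a ray, as slopes to the right and down, at radius r is drawn at 1 + k1 r^2 times it, then the intrinsics apply), "cam_to_world" (4x4, takes a point from camera to world coordinates). Camera axes: x right, y down, z forward; pixel columns grow to the right and rows downward; lengths in m; the calibration is good to about 2 mm. A picture is of the moment at which its call begins. camera_params takes no time and is no camera call.
- env.close_job(): hands the job in, once; it reports no verdict.
The state is a dict: "time": time; "joint_pos": joint angles; "joint_velocities": joint speeds; "effort": joint torques, N m; "tool_pos": TCP position; "tcp_rot": TCP orientation; "force": force on the tool from outside, world axes, zero at the start; "wrist_torque": the same for the moment, N m; "opening": opening from 0.0 (shut) to 1.0 (fully open).
Only numpy, scipy, OpenCV 4.12 (cv2) and the standard library are available. Lean on these libraries where they do the work, as an engineer would, in place of code of your own. Each camera call takes 0.05 s, during which the arm holds its last target.

## Working session

There is one attempt and no reset: what is moved stays moved. The work goes in short steps, Python scripts to look and compute and a shell command to move; the robot and the scene stay as the last step left them, time stands still between calls to the robot, and variables do not carry over. Pictures are saved under pics/ and viewed, and the job is handed in when it is done.

```bash
ls; mkdir -p pics
python3 - <<'E'
from station import env
import cv2,numpy as np
print(env.state(), env.pinch_z)
for n in("side","top"):
    p,d=env.capture(n); cv2.imwrite(f"pics/{n}0.png",p); np.savez(f"pics/{n}0.npz",p=p,d=d); print(n,env.camera_params(n))
E
```

```text
pics
{'time': 0.0, 'joint_pos': array([ 1.09150743,  0.42674715,  0.07388157,  1.60660729, -0.03407201,
        1.11079938, -0.06711897]), 'joint_velocities': array([ 0.00142831, -0.00070013,  0.00048682,  0.00093346,  0.000145  ,
       -0.00052591,  0.00124549]), 'effort': array([-4.43317418e-03, -9.49863553e+01,  3.75764474e+00, -4.63516045e+01,
        1.90673576e-02,  1.00488358e-02, -5.15683973e-05]), 'tool_pos': array([ 0.21840835, -0.63825799,  0.2306013 ]), 'tcp_rot': array([-3.09775835e+00, -5.15378400e-01,  5.42746101e-04]), 'force': array([-0.10605581,  0.50068395,  0.11634986]), 'wrist_torque': array([0.04593711, 0.055072  , 0.00334629]), 'opening': 1.0027813735977074} 0.0187
side {'fx': 399.18546522623734, 'fy': 399.18546522623734, 'cx': 318.06589605514256, 'cy': 196.71777476188325, 'k1': -0.0020216654198574303, 'cam_to_world': array([[ 0.99000072, -0.08043185,  0.11588481,  0.43785777],
       [-0.14050565, -0.48934781,  0.86069558, -0.73152252],
       [-0.01251936, -0.86837171, -0.49575582,  0.54849046],
       [ 0.        ,  0.        ,  0.        ,  1.        ]])}
top {'fx': 472.12196288668525, 'fy': 472.12196288668525, 'cx': 316.56709719983587, 'cy': 193.95948717533153, 'k1': -0.06764379019523047, 'cam_to_world': array([[ 0.02907712, -0.99221762,  0.12107317,  0.40455806],
       [-0.99955283, -0.02801707,  0.01044893,  0.04290798],
       [-0.0069755 , -0.12132285, -0.99258859,  1.07279289],
       [ 0.        ,  0.        ,  0.        ,  1.        ]])}
```

View pics/side0.png

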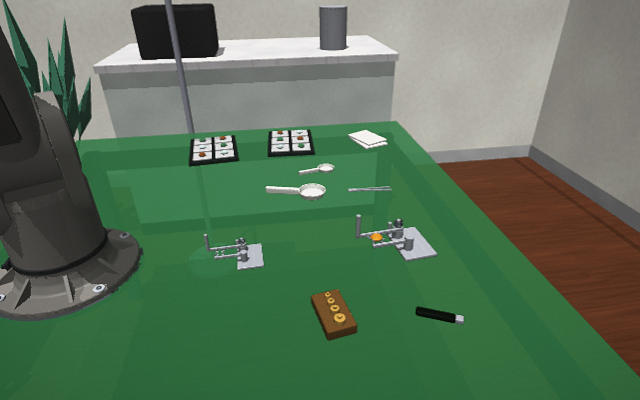

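View pics/top0.png

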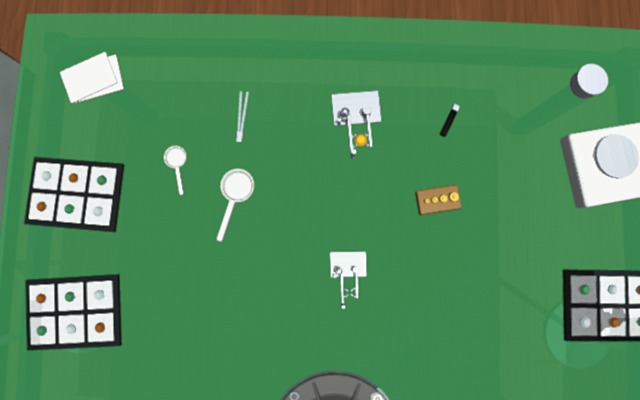

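The top view has the large stand with the stone at (361,140), the large dish at (237,185) with its handle end at (220,239). The look-alikes are the small stand at (348,278) and small dish at (175,157). I'll measure next.

```bash
cat > h.py <<'E'
import numpy as np,cv2
from station import env
def ray(n,u,v):
    c=env.camera_params(n); K=np.array([[c['fx'],0,c['cx']],[0,c['fy'],c['cy']],[0,0,1.]])
    p=cv2.undistortPoints(np.array([[[u,v]]],float),K,np.array([c['k1'],0,0,0.]))[0,0]
    T=c['cam_to_world']; d=T[:3,:3]@np.array([p[0],p[1],1]); return T[:3,3],d
def onz(n,u,v,z):
    o,d=ray(n,u,v); return (o+d*(z-o[2])/d[2])
def proj(n,P):
    c=env.camera_params(n); T=c['cam_to_world']; q=T[:3,:3].T@(np.array(P)-T[:3,3])
    x,y=q[:2]/q[2]; s=1+c['k1']*(x*x+y*y); return c['fx']*x*s+c['cx'],c['fy']*y*s+c['cy']
def tri(a,b):
    A=[];B=[]
    for n,u,v in(a,b):
        o,d=ray(n,u,v); d=d/np.linalg.norm(d); M=np.eye(3)-np.outer(d,d); A.append(M);B.append(M@o)
    return np.linalg.lstsq(np.vstack(A),np.hstack(B),rcond=None)[0]
def crop(name,p,x0,y0,x1,y1,s):
    cv2.imwrite(name,cv2.resize(p[y0:y1,x0:x1],None,fx=s,fy=s,interpolation=cv2.INTER_CUBIC))
E
python3 - <<'E'
from h import *
for n,b1,b2 in(("top",(315,80,400,170),(200,160,265,250)),("side",(340,205,450,265),(255,175,335,205))):
    z=np.load(f"pics/{n}0.npz"); p=z['p']
    crop(f"pics/{n}_stand.png",p,*b1,6); crop(f"pics/{n}_dish.png",p,*b2,6)
    h=cv2.cvtColor(p,cv2.COLOR_BGR2HSV)
    def comps(m,box,nm):
        mm=np.zeros_like(m);x0,y0,x1,y1=box;mm[y0:y1,x0:x1]=m[y0:y1,x0:x1]
        k,l,s,c=cv2.connectedComponentsWithStats(mm)
        for i in range(1,k):
            if s[i,4]>8: print(n,nm,s[i],c[i].round(2))
    comps(cv2.inRange(h,(8,150,120),(28,255,255)),b1,'stone')
    comps(cv2.inRange(h,(0,0,130),(180,60,255)),b2,'dish')
    comps(cv2.inRange(h,(0,0,130),(180,60,255)),b1,'stand')
E
```

```text
top stone [355 134  12  12 105] [360.43 139.56]
top dish [ 216  168   38   74 1199] [234.03 193.58]
top stand [ 331   91   51   64 1677] [356.61 111.66]
side stone [371 233  12   8  66] [376.23 236.68]
side dish [265 183  61  14 519] [299.25 189.63]
side stand [356 214   5   3  11] [358.27 215.18]
side stand [360 226  77  34 832] [409.36 242.75]
side stand [388 233   4   4  11] [389.91 234.82]
side stand [396 243   8   5  29] [399.48 245.07]
```

Run:
```python
import cv2,numpy as np
a=[cv2.imread(f"pics/{n}.png") for n in("top_stand","side_stand","top_dish","side_dish")]
print([i.shape for i in a])
```

```text
[(540, 510, 3), (360, 660, 3), (540, 390, 3), (180, 480, 3)]
```

View pics/top_stand.png

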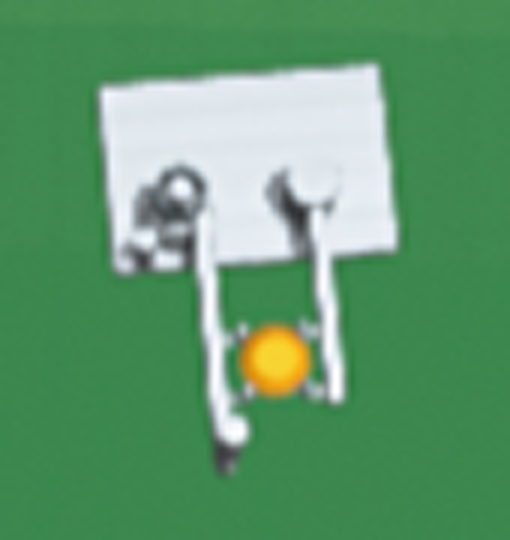

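View pics/side_stand.png

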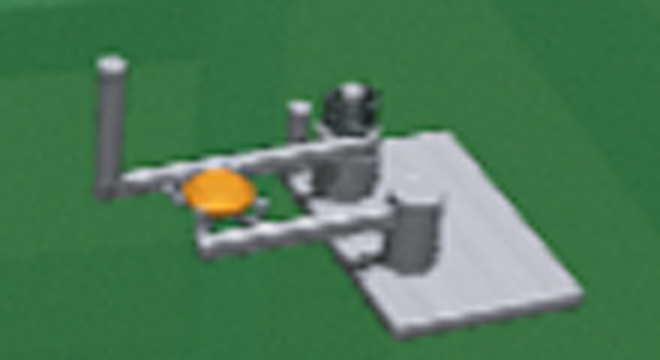

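View pics/top_dish.png

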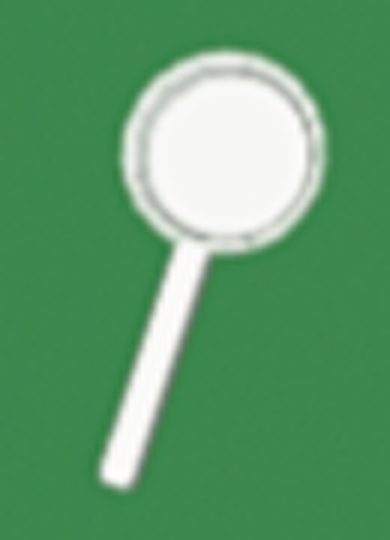

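Run:
```python
from h import *
f=lambda x,y,x0,y0:((x+.5)/6-.5+x0,(y+.5)/6-.5+y0)
C=[onz("top",*f(x,y,315,80),.008) for x,y in((100,88),(378,65),(398,248),(117,273))]
C=np.array(C);print(C.round(4)); 
for i in range(4):
    d=C[(i+1)%4]-C[i]; print(np.hypot(*d[:2]).round(4), np.degrees(np.arctan2(d[1],d[0])).round(2))
print('plate c',C.mean(0))
S=tri(("top",360.43,139.56),("side",376.23,236.68)); print('stone',S, onz("top",360.43,139.56,.037),onz("side",376.23,236.68,.037))
P=tri(("top",)+f(234,428,315,80),("side",)+f(112,63,340,205)); print('post top',P,onz("top",*f(234,428,315,80),.086),onz("side",*f(112,63,340,205),.086))
# dish
z=np.load("pics/top0.npz");p=z['p'];h=cv2.cvtColor(p,cv2.COLOR_BGR2HSV)
m=np.zeros((400,640),np.uint8);m[160:250,200:265]=cv2.inRange(h,(0,0,130),(180,60,255))[160:250,200:265]
o=cv2.morphologyEx(m,cv2.MORPH_OPEN,cv2.getStructuringElement(cv2.MORPH_ELLIPSE,(15,15)))
M=cv2.moments(o,True); c=(M['m10']/M['m00'],M['m01']/M['m00']); c0=onz("top",*c,.016); print('dish',c,c0, 'diam',onz("top",c[0]+np.sqrt(M['m00']/np.pi),c[1],.016)-c0)
hd=m&~cv2.dilate(o,np.ones((5,5),np.uint8)); ys,xs=np.nonzero(hd)
W=np.array([onz("top",a,b,.018)[:2] for a,b in zip(xs,ys)])
vx,vy,a,b=cv2.fitLine(W.astype(np.float32),cv2.DIST_L2,0,.001,.001).ravel();
d=np.array([vx,vy]); d*=np.sign(d@(c0[:2]-W.mean(0))); print('handle dir deg',np.degrees(np.arctan2(d[1],d[0])),'center->dir',np.degrees(np.arctan2(*(c0[:2]-W.mean(0))[::-1])),'mean',W.mean(0),'far end',((W-c0[:2])@d).min())
g=c0[:2]-.105*d; print('grip',g, 'perp off of centre from line',np.cross(d,c0[:2]-W.mean(0)))
# side check
print('post frame check')
```

```text
[[ 0.7703  0.0266  0.008 ]
 [ 0.7828 -0.0817  0.008 ]
 [ 0.7093 -0.0902  0.008 ]
 [ 0.6963  0.0182  0.008 ]]
0.109 -83.41
0.0739 -173.41
0.1092 96.89
0.0745 6.46
plate c [ 0.73967207 -0.03175974  0.008     ]
stone [ 0.65708281 -0.04100524  0.03825646] [ 0.656595   -0.04099374  0.037     ] [ 0.6584539  -0.03914545  0.037     ]
post top [ 0.61970202 -0.02284624  0.0866431 ] [ 0.61949124 -0.02284717  0.086     ] [ 0.62031989 -0.02178068  0.086     ]
dish (236.78500551267916, 185.0595369349504) [0.54867844 0.23546004 0.016     ] diam [ 0.00107123 -0.03865561  0.        ]
handle dir deg -15.811443 center->dir -14.856247235844448 mean [0.4636691  0.25800978] far end -0.13108850468443695
grip [0.44765127 0.26406964] perp off of centre from line 0.0014661650445524019
post frame check<stdin>:19: DeprecationWarning: Arrays of 2-dimensional vectors are deprecated. Use arrays of 3-dimensional vectors instead. (deprecated in NumPy 2.0)
```

Stand: origin about (0.6565, −0.041), yaw about 6.6°, and the post agrees with the closed position in the spec. Dish: about (0.549, 0.2355), yaw about −15.5°. I'll move over toward the handle and check the joints on the way.

```bash
python3 -m inch '[[[1,1,0],[0,0,-0.3],1],[[1,1,0],[0,0,-0.3],1],[[1,1,0],[0,0,-0.3],1],[[1,1,0],[0,0,-0.3],1],[[1,1,0],[0,0,-0.3],1],[[1,1,0],[0,0,-0.3],1],[[1,1,0],[0,0,-0.3],1],[[1,1,0],[0,0,-0.3],1],[[1,1,0],[0,0,-0.3],1],[[1,1,0],[0,0,-0.3],1],[[1,1,0],[0,0,-0.3],1],[[1,1,0],[0,0,-0.3],1]]' 20; python3 -c "
from station import env;s=env.state();print(s['joint_pos'])"
```

```text
time: 1.1
tool_pos: [0.5625, -0.2825, 0.2273]
tcp_rot: [-3.138, 0.025, 0.012]
force: [0.3, -0.8, -0.1]
opening: 0.999
[ 0.40346601  0.36179851 -0.05129588  1.70599667  0.01953755  1.08300796
 -1.24059887]
```

```bash
python3 -m inch '[[[0,1,0],[0,0,-0.2],1],[[0,1,0],[0,0,-0.2],1],[[0,1,0],[0,0,-0.2],1],[[0,1,0],[0,0,-0.2],1],[[0,1,0],[0,0,-0.2],1],[[0,1,0],[0,0,-0.2],1],[[0,1,0],[0,0,-0.2],1],[[0,1,0],[0,0,-0.2],1],[[-0.2,1,0],[0,0,-0.2],1],[[-0.3,1,0],[0,0,-0.2],1],[[-0.4,1,0],[0,0,-0.2],1],[[-0.4,1,0],[0,0,-0.2],1],[[-0.4,1,0],[0,0,-0.2],1],[[-0.4,1,0],[0,0,-0.2],1],[[-0.4,1,0],[0,0,-0.2],1],[[-0.4,1,0],[0,0,0],1],[[-0.4,1,0],[0,0,0],1],[[-0.4,0.6,0],[0,0,0],1]]' 20; python3 -c "
from station import env;s=env.state();print(s['joint_pos'])"
```

```text
time: 2.6
tool_pos: [0.4469, 0.2757, 0.2218]
tcp_rot: [-3.103, 0.448, 0.021]
force: [-0.8, 0.3, -1.1]
opening: 0.998
[-0.37618853  0.21455575 -0.33172294  1.92856509  0.06546506  1.01499271
 -2.59341992]
```

```bash
cat >> h.py <<'E'
from scipy.spatial.transform import Rotation as Ro
def need(x,y,z,yaw):
    s=env.state(); R=Ro.from_rotvec(s['tcp_rot']); a=np.radians(yaw)
    X=np.array([np.cos(a),np.sin(a),0]);Z=np.array([0,0,-1.]);T=Ro.from_matrix(np.c_[X,np.cross(Z,X),Z])
    print('pos',s['tool_pos'].round(4),'shift units',((np.array([x,y,z])-s['tool_pos'])/.03).round(3),'turn units',(np.degrees((T*R.inv()).as_rotvec())/5).round(3),'F',s['force'].round(1),'op',round(s['opening'],3),'j7',s['joint_pos'][6].round(2),'t',s['time'])
E
python3 - <<'E'
from h import *
need(.438,.266,.06,-15.5)
p,d=env.capture("top");crop("pics/t1.png",p,150,130,300,280,4)
E
```

```text
pos [0.4469 0.2757 0.2218] shift units [-0.298 -0.324 -5.394] turn units [-0.089 -0.139  0.188] F [-0.8  0.3 -1.1] op 0.998 j7 -2.59 t 2.6
```

View pics/t1.png

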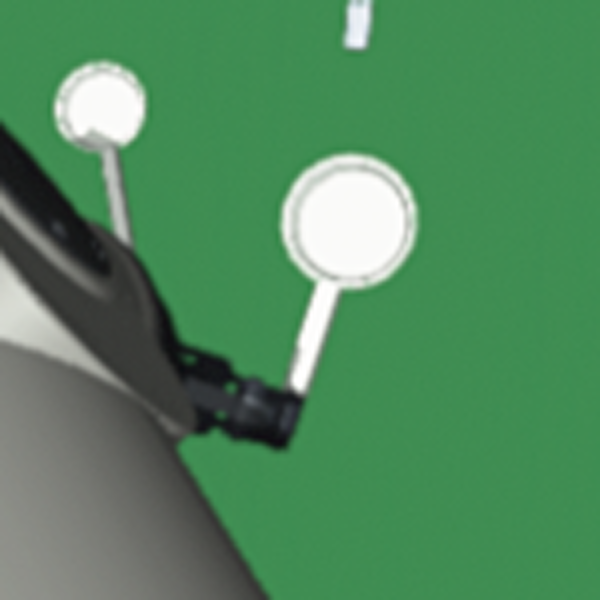

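The gripper hangs above the handle end; the handle runs clean from the dish at full-image (237,185). I'll correct the pose and descend.

```bash
python3 -m inch '[[[-0.3,-0.3,0],[-0.1,-0.15,0.2],1],[[0,0,-1],[0,0,0],1],[[0,0,-1],[0,0,0],1],[[0,0,-1],[0,0,0],1],[[0,0,-1],[0,0,0],1],[[0,0,-1],[0,0,0],1],[[0,0,-0.5],[0,0,0],1],[[0,0,0],[0,0,0],1]]' 20
python3 - <<'E'
from h import *
need(.438,.266,.004,-15.5)
p,d=env.capture("side");crop("pics/s1.png",p,200,130,350,240,5)
E
```

```text
time: 3.32
tool_pos: [0.4331, 0.271, 0.0516]
tcp_rot: [-3.113, 0.404, -0.005]
force: [-0.6, -0.7, 0.1]
opening: 1.0
pos [0.4331 0.271  0.0516] shift units [ 0.165 -0.167 -1.585] turn units [-0.02   0.042 -0.141] F [-0.6 -0.7  0.1] op 1.0 j7 -2.68 t 3.3167
```

View pics/s1.png

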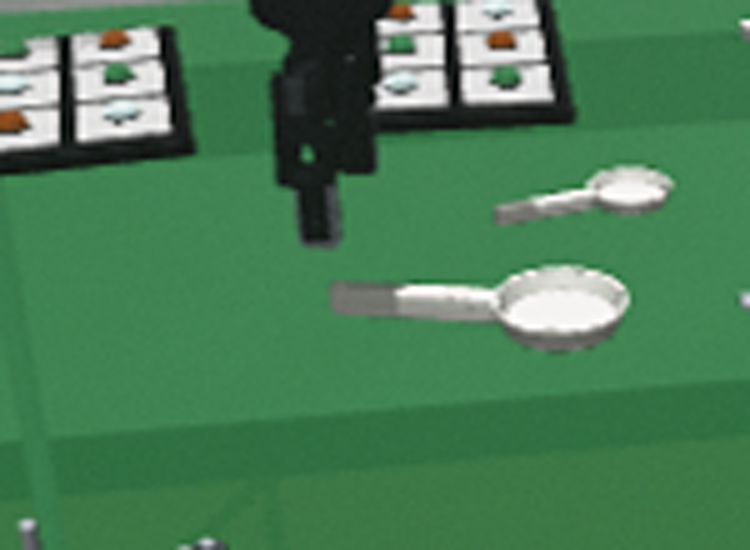

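```bash
python3 -m inch '[[[0.4,-0.2,-0.4],[0,0,0],1],[[0,0,-0.8],[0,0,0],1],[[0,0,-0.3],[0,0,0],1],[[0,0,0],[0,0,0],1]]' 20
python3 - <<'E'
from h import *
need(.446,.264,.004,-15)
E
```

```text
time: 3.7
tool_pos: [0.4484, 0.2663, 0.011]
tcp_rot: [-3.11, 0.404, -0.013]
force: [0.3, 0.0, 0.4]
opening: 0.998
pos [0.4484 0.2663 0.011 ] shift units [-0.079 -0.076 -0.234] turn units [-0.054  0.1   -0.038] F [0.3 0.  0.4] op 0.998 j7 -2.68 t 3.7
```

```bash
python3 -m inch '[[[-0.1,-0.1,-0.2],[-0.05,0.1,0],1],[[0,0,0],[0,0,0],1]]' 20
python3 - <<'E'
from h import *
need(.446,.264,.004,-15)
E
python3 -m inch '[[[0,0,0],[0,0,0],0.4],[[0,0,0],[0,0,0],0.2],[[0,0,0],[0,0,0],0],[[0,0,0],[0,0,0],0],[[0,0,0],[0,0,0],0],[[0,0,0],[0,0,0],0],[[0,0,0],[0,0,0],0],[[0,0,0],[0,0,0],0]]' 30;python3 - <<'E'
from h import *
need(.446,.264,.004,-15)
p,d=env.capture("side");crop("pics/s2.png",p,200,130,350,240,5)
E
```

```text
time: 3.87
tool_pos: [0.4457, 0.2636, 0.0066]
tcp_rot: [-3.115, 0.405, -0.001]
force: [-0.3, -1.0, -0.2]
opening: 1.002
pos [0.4457 0.2636 0.0066] shift units [ 0.009  0.012 -0.088] turn units [-0.009  0.006 -0.04 ] F [-0.3 -1.  -0.2] op 1.002 j7 -2.68 t 3.8667
time: 4.53
tool_pos: [0.4471, 0.2648, 0.0104]
tcp_rot: [-3.112, 0.404, -0.006]
force: [-0.2, -1.2, -0.9]
opening: 0.123
pos [0.4471 0.2648 0.0104] shift units [-0.037 -0.028 -0.215] turn units [-0.039  0.05  -0.041] F [-0.2 -1.2 -0.9] op 0.123 j7 -2.68 t 4.5333
```

View pics/s2.png

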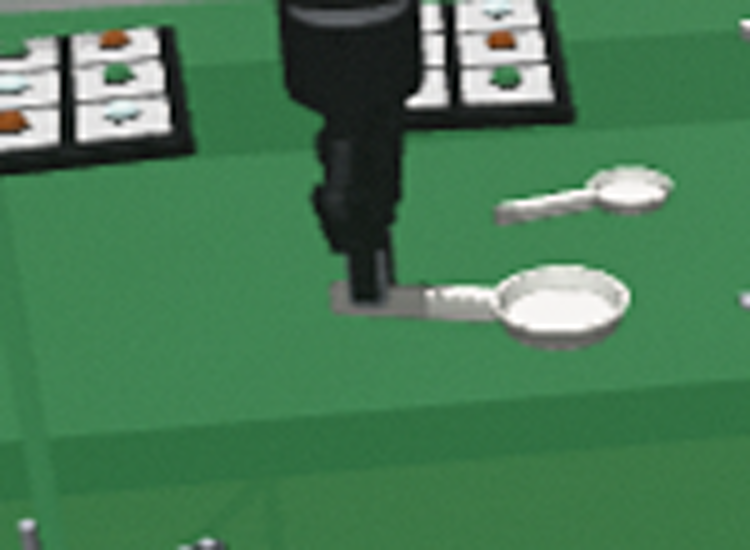

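Gripped: opening 0.123, on the handle about 25 mm in from its end. The TCP crept up about 4 mm during the still rows, so I'll slide in short batches and watch z.

```bash
python3 -m inch '[[[0,0,-0.1],[0,0,0],0],[[0.1,-0.3,-0.05],[0,0,0.1],0],[[0.17,-0.5,-0.03],[0,0,0.2],0],[[0.17,-0.5,-0.03],[0,0,0.2],0],[[0.17,-0.5,-0.03],[0,0,0.2],0]]' 40
python3 - <<'E'
from h import *
need(.551,-.053,.008,6.6)
p,d=env.capture("side");crop("pics/s3.png",p,200,130,350,240,5)
E
```

```text
time: 5.0
tool_pos: [0.4671, 0.2202, 0.0083]
tcp_rot: [-3.113, 0.288, -0.016]
force: [-3.7, 4.1, 16.0]
opening: 0.124
pos [0.4671 0.2202 0.0083] shift units [ 2.798e+00 -9.105e+00 -8.000e-03] turn units [-0.186  0.108  3.437] F [-3.7  4.1 16. ] op 0.124 j7 -2.52 t 5.0
```

View pics/s3.png

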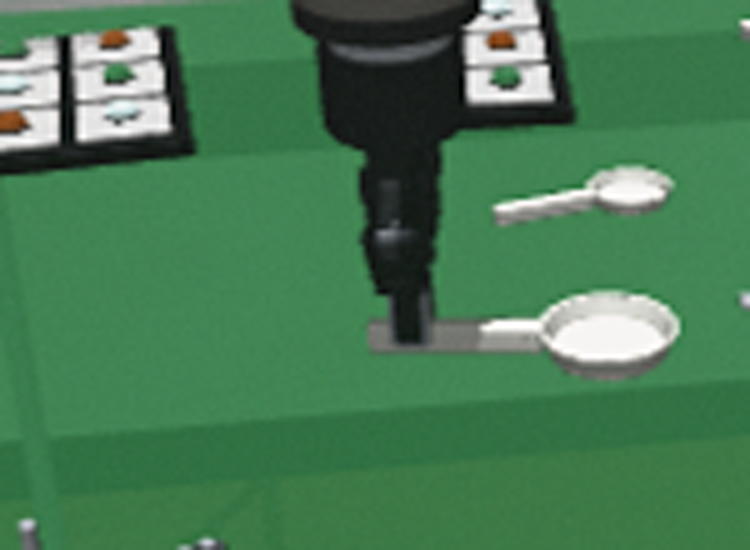

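It slides flat, with 16 N of downward press, so I'll ease the z bias.

```bash
python3 -m inch '[[[0.17,-0.55,0.01],[-0.05,0.03,0.2],0],[[0.17,-0.55,0],[-0.04,0.02,0.2],0],[[0.17,-0.55,0],[-0.04,0.02,0.2],0],[[0.17,-0.55,-0.01],[-0.04,0.02,0.2],0],[[0.17,-0.55,-0.01],[0,0,0.2],0]]' 40
python3 - <<'E'
from h import *
need(.551,-.053,.008,6.6)
E
```

```text
time: 5.47
tool_pos: [0.4946, 0.1352, 0.0086]
tcp_rot: [-3.136, 0.14, -0.008]
force: [-0.9, 1.3, 0.1]
opening: 0.122
pos [0.4946 0.1352 0.0086] shift units [ 1.879 -6.274 -0.02 ] turn units [-0.027  0.058  2.346] F [-0.9  1.3  0.1] op 0.122 j7 -2.28 t 5.4667
```

```bash
python3 -m inch '[[[0.17,-0.55,-0.01],[0,0.03,0.2],0],[[0.17,-0.55,-0.02],[0,0.02,0.2],0],[[0.17,-0.55,-0.01],[0,0,0.2],0],[[0.17,-0.55,-0.02],[0,0,0.2],0],[[0.17,-0.55,-0.01],[0,0,0.2],0]]' 40
python3 - <<'E'
from h import *
need(.551,-.053,.008,6.6)
p,d=env.capture("top");crop("pics/t4.png",p,200,100,400,250,4)
p,d=env.capture("side");crop("pics/s4.png",p,260,170,460,270,4)
E
```

```text
time: 5.88
tool_pos: [0.5234, 0.0525, 0.0083]
tcp_rot: [-3.136, -0.011, -0.009]
force: [0.8, 2.0, 1.6]
opening: 0.122
pos [0.5234 0.0525 0.0083] shift units [ 0.92  -3.516 -0.011] turn units [-0.072  0.061  1.241] F [0.8 2.  1.6] op 0.122 j7 -2.02 t 5.8833
```

View pics/t4.png

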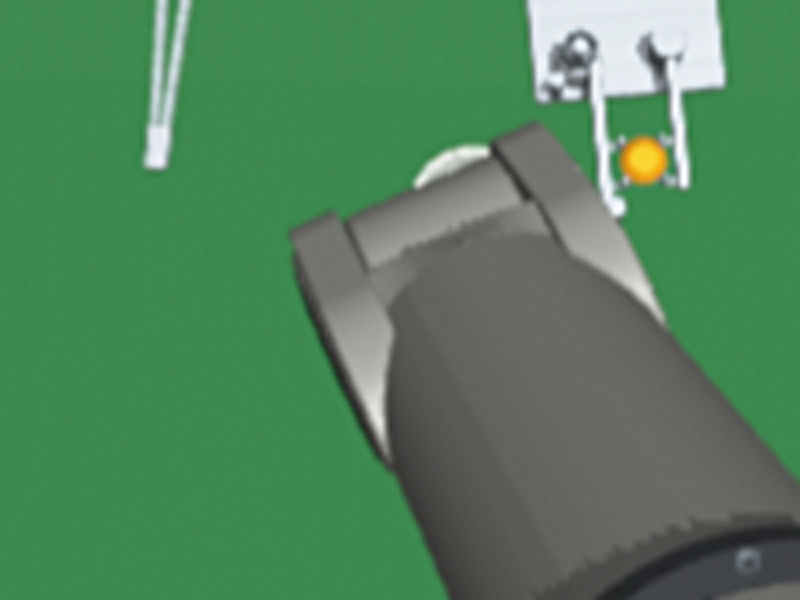

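View pics/s4.png

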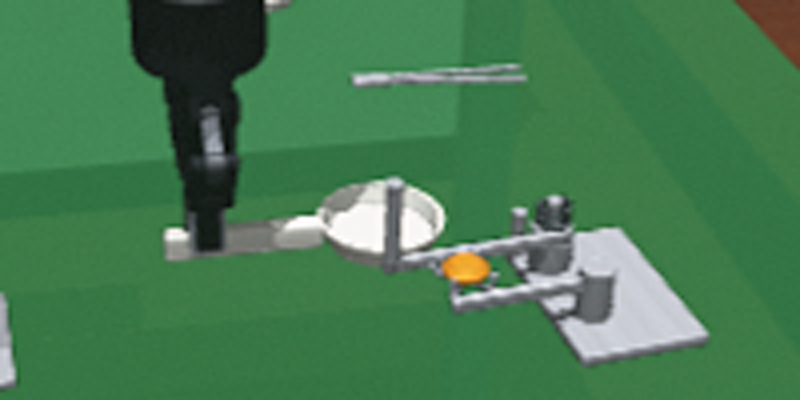

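```bash
python3 -m inch '[[[0.13,-0.55,-0.01],[-0.03,0.03,0.2],0],[[0.13,-0.55,-0.02],[-0.03,0.02,0.2],0],[[0.13,-0.55,-0.01],[0,0,0.2],0],[[0.13,-0.55,-0.02],[0,0,0.2],0],[[0.13,-0.45,-0.01],[0,0,0.2],0],[[0.1,-0.3,-0.01],[0,0,0.1],0],[[0,0,-0.02],[0,0,0],0]]' 40
python3 - <<'E'
from h import *
need(.551,-.053,.008,6.6)
p,d=env.capture("top");crop("pics/t5.png",p,300,70,420,190,5)
p,d=env.capture("side");cv2.imwrite("pics/side5.png",p);crop("pics/s5.png",p,310,190,460,280,5)
E
```

```text
time: 6.57
tool_pos: [0.5505, -0.0373, 0.0082]
tcp_rot: [-3.134, -0.168, -0.013]
force: [-5.3, -6.7, 23.8]
opening: 0.119
pos [ 0.5505 -0.0373  0.0082] shift units [ 0.017 -0.524 -0.007] turn units [-0.04   0.092  0.096] F [-5.3 -6.7 23.8] op 0.119 j7 -1.76 t 6.5667
```

View pics/t5.png

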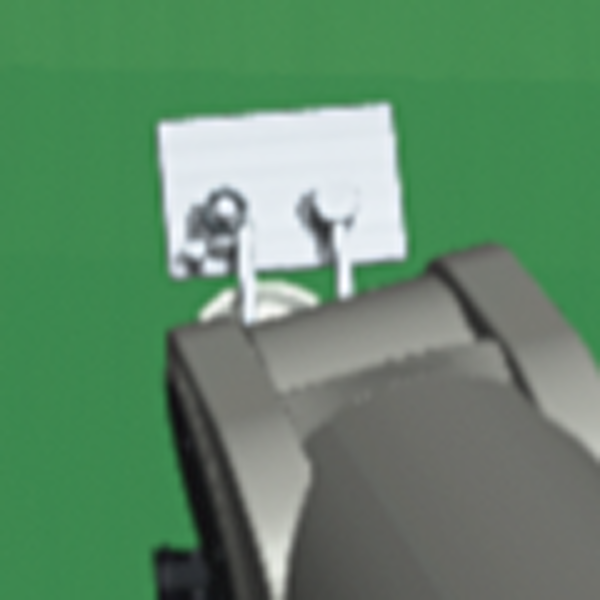

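View pics/s5.png

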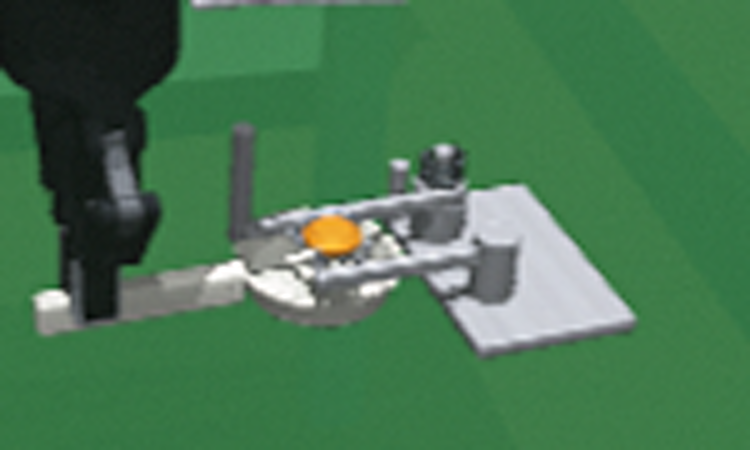

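Dish is under the clip, a bit to +y of centre, and the stone (side crop 332,235) is still seated. I'll finish the shift with the z press eased, then compare against the projected rim.

```bash
python3 -m inch '[[[0,-0.25,0.03],[0,0.05,0.05],0],[[0,-0.25,0.02],[0,0.03,0.05],0],[[0,0,0],[0,0,0],0]]' 40
python3 - <<'E'
from h import *
need(.551,-.053,.008,6.6)
p,d=env.capture("side");np.savez("pics/side6.npz",p=p,d=d);q=p.copy()
h=cv2.cvtColor(p,cv2.COLOR_BGR2HSV)
S=6;x0,y0,x1,y1=310,205,430,275
im=cv2.resize(p[y0:y1,x0:x1],None,fx=S,fy=S,interpolation=cv2.INTER_CUBIC)
for z,r,col in((.016,.038,(0,0,255)),(0,.032,(255,0,0))):
    P=[proj("side",(.6565+r*np.cos(t),-.041+r*np.sin(t),z)) for t in np.linspace(0,6.283,60)]
    P=((np.array(P)-[x0,y0]+.5)*S-.5).astype(np.int32); cv2.polylines(im,[P],True,col,1)
cv2.imwrite("pics/s6.png",im)
E
```

```text
time: 6.92
tool_pos: [0.5505, -0.0524, 0.0099]
tcp_rot: [-3.133, -0.182, -0.002]
force: [0.1, -0.4, -0.7]
opening: 0.124
pos [ 0.5505 -0.0524  0.0099] shift units [ 0.018 -0.019 -0.062] turn units [-0.034  0.011 -0.007] F [ 0.1 -0.4 -0.7] op 0.124 j7 -1.72 t 6.9167
```

View pics/s6.png

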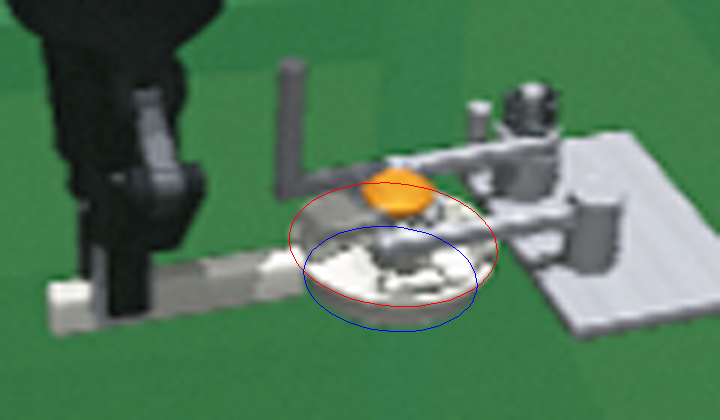

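The dish outline matches the predicted rim and foot circles, centred within about 2 mm. I'll lower slightly, release and rise.

```bash
python3 -m inch '[[[0,0,-0.07],[0,0,0],0],[[0,0,-0.02],[0,0,0],0.2],[[0,0,0],[0,0,0],0.5],[[0,0,0],[0,0,0],0.6],[[0,0,0],[0,0,0],0.6],[[0,0,0.3],[0,0,0],0.6]]' 40
python3 - <<'E'
from h import *
need(.551,-.053,.008,6.6)
E
```

```text
time: 7.47
tool_pos: [0.5492, -0.0505, 0.0145]
tcp_rot: [-3.132, -0.182, 0.002]
force: [0.3, 0.4, -1.2]
opening: 0.6
pos [ 0.5492 -0.0505  0.0145] shift units [ 0.062 -0.082 -0.216] turn units [-0.048 -0.019 -0.007] F [ 0.3  0.4 -1.2] op 0.6 j7 -1.72 t 7.4667
```

```bash
python3 -m inch '[[[0,0,0.7],[0,0,0],0.6],[[-0.2,0,1],[0,0,0],0.6],[[-0.3,0,1],[0,0,0],0.6],[[-0.5,0,1],[0,0,0],0.6],[[-0.7,0,1],[0,0,0],0.6],[[-0.5,0,1],[0,0,0],0.6],[[0,-1,0.5],[0,0,0],0.6],[[0,-1,0.5],[0,0,0],0.6],[[0,-1,0],[0,0,0],0.6],[[0,-1,0],[0,0,0],0.6],[[0,-1,0],[0,0,0],0.6],[[0,-1,0],[0,0,0],0.6]]' 40
python3 - <<'E'
from h import *
need(.551,-.053,.008,6.6)
p,d=env.capture("top");np.savez("pics/top7.npz",p=p);cv2.imwrite("pics/t7f.png",p);crop("pics/t7.png",p,310,85,410,195,5)
S=5;x0,y0=310,85
im=cv2.imread("pics/t7.png")
for z,r,col in((.016,.038,(0,0,255)),(.016,.035,(255,0,0))):
    P=[proj("top",(.6565+r*np.cos(t),-.041+r*np.sin(t),z)) for t in np.linspace(0,6.283,60)]
    P=((np.array(P)-[x0,y0]+.5)*S-.5).astype(np.int32); cv2.polylines(im,[P],True,col,1)
cv2.imwrite("pics/t7.png",im)
E
```

```text
time: 8.47
tool_pos: [0.4777, -0.2273, 0.2355]
tcp_rot: [-3.132, -0.208, -0.01]
force: [0.4, 0.8, 0.4]
opening: 0.596
pos [ 0.4777 -0.2273  0.2355] shift units [ 2.444  5.811 -7.583] turn units [-0.031  0.069 -0.196] F [0.4 0.8 0.4] op 0.596 j7 -1.17 t 8.4667
```

View pics/t7f.png

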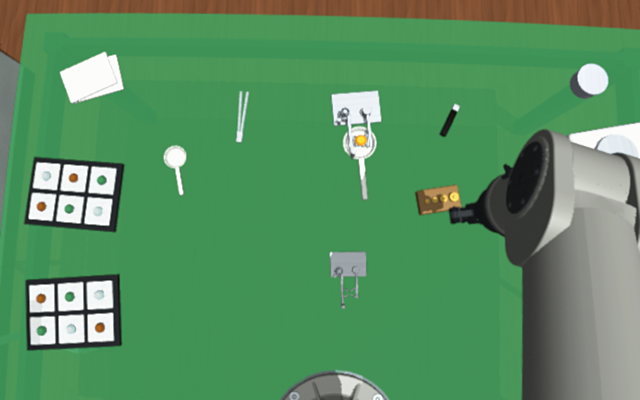

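View pics/t7.png

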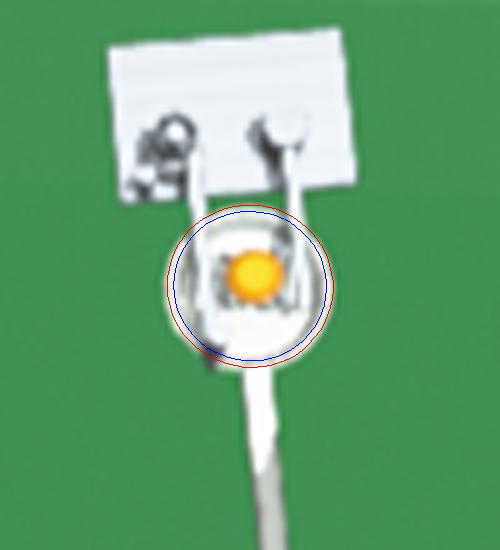

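Released: the dish sits centred under the stone, about 1.5 mm off in each axis by the red circle, handle toward −x, with the neighbours untouched. Next I move above the post.

```bash
python3 -m inch '[[[0.6,0.9,0],[0,0,0.1],0.6],[[0.6,0.9,0],[0,0,0.1],0.6],[[0.6,0.9,0],[0,0,0.1],0.6],[[0.6,0.9,0],[0,0,0.1],0.6],[[0.6,0.9,-0.3],[0,0,0.1],0.6],[[0.6,0.9,-0.4],[0,0,0.1],0.6],[[0.6,0.8,-0.5],[0,0,0.1],0.6],[[0.5,0.6,-0.5],[0,0,0],0.6],[[0,0,-0.5],[0,0,0],0.6]]' 40
python3 - <<'E'
from h import *
need(.6195,-.023,.12,11)
E
```

```text
time: 9.27
tool_pos: [0.6213, -0.0243, 0.1769]
tcp_rot: [3.128, 0.278, 0.024]
force: [-0.4, -0.3, -0.3]
opening: 0.599
pos [ 0.6213 -0.0243  0.1769] shift units [-0.059  0.044 -1.897] turn units [-0.007  0.175  0.166] F [-0.4 -0.3 -0.3] op 0.599 j7 -1.62 t 9.2667
```

```bash
python3 -m inch '[[[-0.06,0.04,-0.8],[0,0.17,0.15],0.6],[[0,0,-0.8],[0,0,0],0.6],[[0,0,-0.2],[0,0,0],0.6],[[0,0,0],[0,0,0],0.6]]' 40
python3 - <<'E'
from h import *
need(.6195,-.023,.054,11)
p,d=env.capture("side");crop("pics/s8.png",p,310,165,430,275,5)
E
```

```text
time: 9.6
tool_pos: [0.6187, -0.0187, 0.1205]
tcp_rot: [-3.124, -0.308, 0.003]
force: [0.4, 0.3, 0.3]
opening: 0.602
pos [ 0.6187 -0.0187  0.1205] shift units [ 0.028 -0.143 -2.216] turn units [-0.028 -0.028 -0.054] F [0.4 0.3 0.3] op 0.602 j7 -1.63 t 9.6
```

View pics/s8.png

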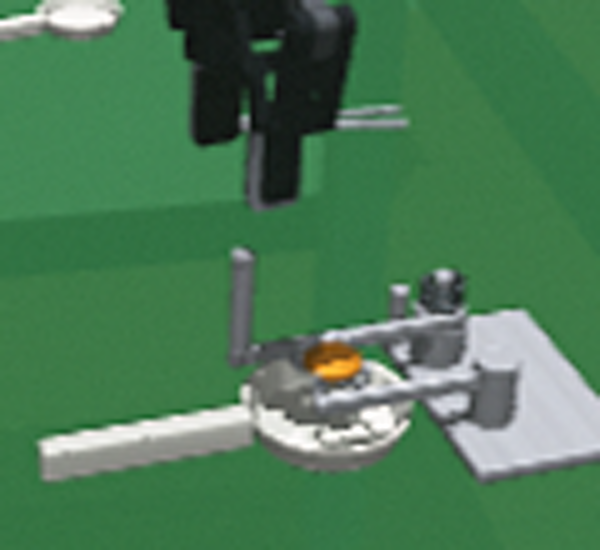

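The fingers straddle the post top (side crop 240,255) and the stone is still seated. Descending.

```bash
python3 -m inch '[[[0.03,-0.14,-0.4],[0,0,0],0.6],[[0,0,-0.8],[0,0,0],0.6],[[0,0,-0.8],[0,0,0],0.6],[[0,0,-0.2],[0,0,0],0.6],[[0,0,0],[0,0,0],0.6]]' 40
python3 - <<'E'
from h import *
need(.6195,-.023,.054,11)
p,d=env.capture("side");crop("pics/s9.png",p,310,165,430,275,5)
E
```

```text
time: 10.07
tool_pos: [0.6235, -0.0258, 0.0594]
tcp_rot: [-3.127, -0.303, -0.013]
force: [0.7, 0.1, 0.2]
opening: 0.602
pos [ 0.6235 -0.0258  0.0594] shift units [-0.133  0.095 -0.181] turn units [-0.011  0.095 -0.017] F [0.7 0.1 0.2] op 0.602 j7 -1.66 t 10.0667
```

View pics/s9.png

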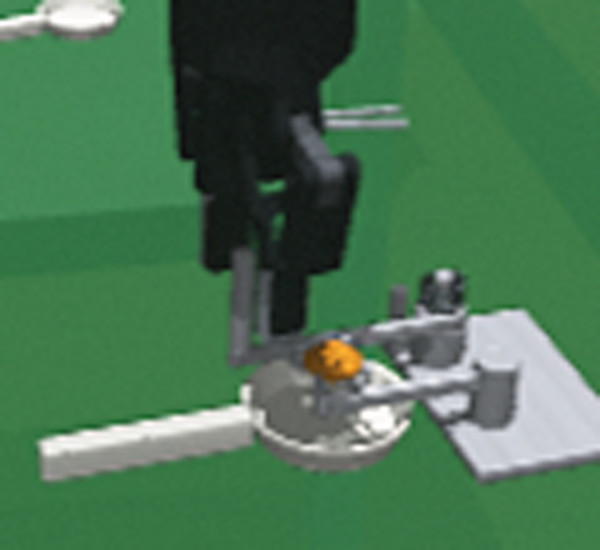

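```bash
python3 -m inch '[[[-0.13,0.1,-0.15],[0,0.09,0],0.6],[[0,0,0],[0,0,0],0.4],[[0,0,0],[0,0,0],0.25]]' 25
python3 - <<'E'
from h import *
need(.6195,-.023,.054,11)
E
python3 -m inch '[[[0,0,0],[0,0,0],0.1],[[0,0,0],[0,0,0],0],[[0,0,0],[0,0,0],0],[[0,0,0],[0,0,0],0]]' 25
python3 - <<'E'
from h import *
need(.6195,-.023,.054,11)
p,d=env.capture("side");crop("pics/s10.png",p,310,165,430,275,5)
E
```

```text
time: 10.37
tool_pos: [0.6211, -0.0231, 0.0587]
tcp_rot: [-3.127, -0.302, -0.006]
force: [1.0, -1.0, 0.1]
opening: 0.327
pos [ 0.6211 -0.0231  0.0587] shift units [-0.053  0.003 -0.155] turn units [-0.007  0.044 -0.005] F [ 1.  -1.   0.1] op 0.327 j7 -1.67 t 10.3667
time: 10.7
tool_pos: [0.6215, -0.0224, 0.06]
tcp_rot: [-3.126, -0.303, -0.009]
force: [1.5, 0.2, -6.6]
opening: 0.102
pos [ 0.6215 -0.0224  0.06  ] shift units [-0.066 -0.021 -0.199] turn units [-0.013  0.063 -0.013] F [ 1.5  0.2 -6.6] op 0.102 j7 -1.67 t 10.7
```

View pics/s10.png

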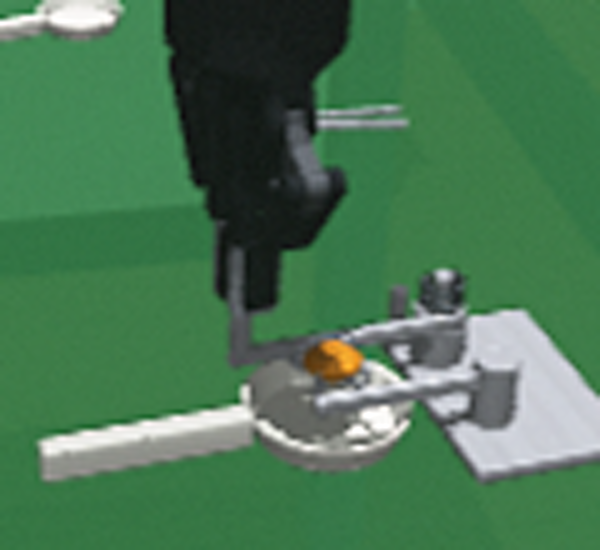

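Run:
```python
from h import *
p,d=env.capture("side");crop("pics/s11.png",p,340,190,390,245,12)
f=lambda q:(((np.array(q)-[340,190]+.5)*12).round(0))
for P in((.6195,-.023,.086),(.6195,-.023,.04),(.6215,-.0224,.06)): print(f(proj("side",P)))
for v in range(206,240,3): print(v,d[v,350:368].round(3))
```

```text
[222. 311.]
[213. 522.]
[227. 429.]
206 [1.058 1.058 0.856 0.853 0.853 0.855 0.838 0.832 0.826 0.823 0.827 0.859
 0.862 0.799 0.794 0.792 0.786 0.783]
209 [1.049 1.045 1.045 0.862 0.86  0.859 0.844 0.833 0.83  0.828 0.832 0.81
 0.809 0.804 0.801 0.792 0.79  0.794]
212 [1.034 1.034 1.031 0.863 0.855 0.859 0.838 0.836 0.829 0.835 0.821 0.819
 0.811 0.808 0.804 0.804 0.819 0.818]
215 [1.023 1.02  1.022 0.866 0.861 0.863 0.848 0.846 0.843 0.844 0.839 0.819
 0.813 0.817 0.818 0.823 0.844 1.019]
218 [1.007 1.007 1.005 0.868 0.865 0.867 0.852 0.847 0.847 0.847 0.842 0.845
 0.847 0.846 0.845 0.849 0.861 1.005]
221 [0.996 0.997 0.996 0.873 0.869 0.871 0.858 0.853 0.853 0.851 0.845 0.847
 0.846 0.849 0.849 0.852 0.998 0.995]
224 [0.982 0.981 0.985 0.984 0.983 0.874 0.856 0.856 0.858 0.851 0.849 0.85
 0.854 0.856 0.854 0.853 0.984 0.984]
227 [0.97  0.972 0.972 0.    0.974 0.97  0.876 0.858 0.86  0.863 0.861 0.865
 0.864 0.866 0.971 0.973 0.975 0.97 ]
230 [0.964 0.96  0.962 0.961 0.959 0.962 0.88  0.873 0.874 0.875 0.875 0.963
 0.964 0.96  0.962 0.961 0.963 0.958]
233 [0.95  0.948 0.951 0.948 0.95  0.95  0.88  0.878 0.877 0.878 0.88  0.95
 0.89  0.89  0.889 0.888 0.892 0.891]
236 [0.942 0.939 0.939 0.937 0.938 0.94  0.886 0.885 0.884 0.883 0.884 0.887
 0.887 0.889 0.888 0.89  0.89  0.888]
239 [0.929 0.933 0.927 0.928 0.93  0.93  0.927 0.93  0.929 0.928 0.927 0.901
 0.902 0.906 0.907 0.91  0.911 0.912]
```

View pics/s11.png

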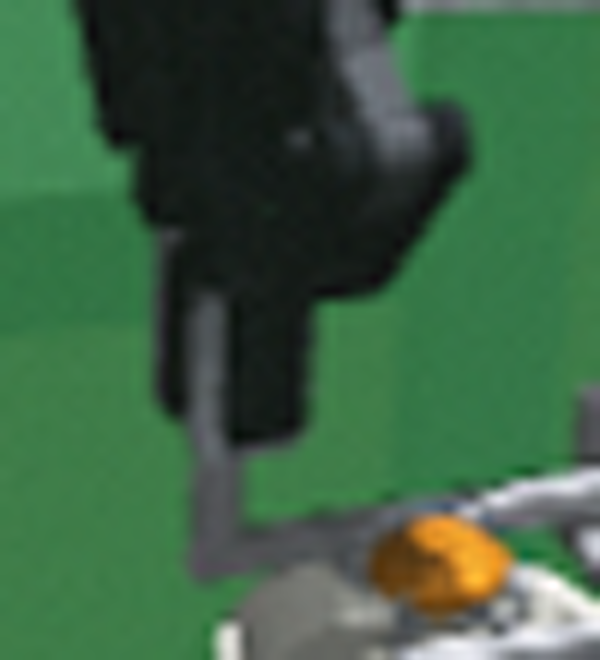

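The post is between the pads: the finger's depth is 0.85 and the post below it 0.875. I'll swing the first 20° of the arc clockwise, turning the tool along.

```bash
python3 -m inch '[[[-0.02,0.15,-0.03],[0,0,-0.5],0],[[-0.02,0.15,-0.02],[0,0,-0.5],0],[[-0.01,0.15,-0.02],[0,0,-0.5],0],[[-0.01,0.15,-0.02],[0,0,-0.5],0],[[0,0.15,-0.02],[0,0,-0.5],0],[[0.01,0.15,-0.02],[0,0,-0.5],0],[[0.02,0.15,-0.02],[0,0,-0.5],0],[[0.02,0.15,-0.02],[0,0,-0.5],0]]' 50
python3 - <<'E'
from h import *
need(.6299,.0449,.06,-29)
p=env.state()['tool_pos'];v=p[:2]-[.7177,-.0037];print(np.hypot(*v),np.degrees(np.arctan2(v[1],v[0])))
p,d=env.capture("side");crop("pics/s12.png",p,310,165,430,275,5)
E
```

```text
time: 11.47
tool_pos: [0.6206, 0.0103, 0.0598]
tcp_rot: [3.124, -0.273, 0.007]
force: [-2.8, -1.5, 5.7]
opening: 0.097
pos [0.6206 0.0103 0.0598] shift units [0.312 1.152 0.008] turn units [ 0.073  0.031 -3.802] F [-2.8 -1.5  5.7] op 0.097 j7 -2.04 t 11.4667
0.09815809097511215 171.77172029026292
```

View pics/s12.png

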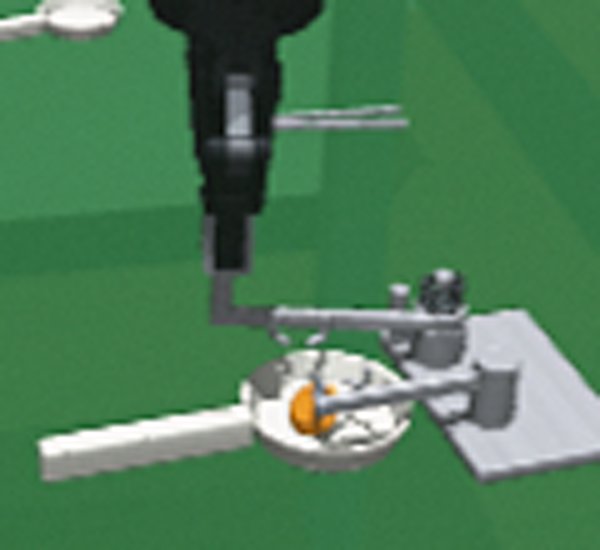

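The stone (side crop 313,408) has dropped into the dish, and the arm is about halfway. Continuing to the stop.

```bash
python3 -m inch '[[[0.02,0.15,-0.01],[0,0,-0.5],0],[[0.03,0.15,-0.01],[0,0,-0.5],0],[[0.03,0.15,-0.01],[0,0,-0.5],0],[[0.04,0.15,-0.01],[0,0,-0.5],0],[[0.05,0.15,-0.01],[0,0,-0.5],0],[[0.05,0.15,-0.01],[0,0,-0.5],0],[[0.06,0.14,-0.01],[0,0,-0.5],0]]' 50
python3 - <<'E'
from h import *
need(.6299,.0449,.06,-29)
p=env.state()['tool_pos'];v=p[:2]-[.7177,-.0037];print(np.hypot(*v),np.degrees(np.arctan2(v[1],v[0])))
E
```

```text
time: 12.1
tool_pos: [0.6296, 0.04, 0.0598]
tcp_rot: [3.035, -0.772, 0.007]
force: [-1.8, -1.6, 1.2]
opening: 0.095
pos [0.6296 0.04   0.0598] shift units [0.009 0.163 0.005] turn units [ 0.12   0.023 -0.092] F [-1.8 -1.6  1.2] op 0.095 j7 -2.37 t 12.1
0.09833379789804923 153.60085577676287
```

```bash
for i in 1; do python3 -m inch '[[[0.06,0.13,-0.01],[0,0,-0.2],0],[[0.06,0.13,-0.01],[0,0,0],0]]' 60; done
python3 - <<'E'
from h import *
need(.6299,.0449,.06,-29)
p=env.state()['tool_pos'];v=p[:2]-[.7177,-.0037];print(np.hypot(*v),np.degrees(np.arctan2(v[1],v[0])))
E
```

```text
time: 12.27
tool_pos: [0.6328, 0.0462, 0.0597]
tcp_rot: [3.024, -0.804, 0.006]
force: [-14.0, -19.8, 10.9]
opening: 0.092
pos [0.6328 0.0462 0.0597] shift units [-0.097 -0.043  0.011] turn units [0.152 0.004 0.156] F [-14.  -19.8  10.9] op 0.092 j7 -2.4 t 12.2667
0.09847435501944926 149.55812505909793
```

Run:
```python
from h import *
p,d=env.capture("top");cv2.imwrite("pics/t13f.png",p)
p,d=env.capture("side");crop("pics/s13.png",p,310,165,430,275,5)
need(.6299,.0449,.06,-29)
p=env.state()['tool_pos'];v=p[:2]-[.7177,-.0037];print(np.hypot(*v),np.degrees(np.arctan2(v[1],v[0])))
```

```text
pos [0.6324 0.0454 0.0597] shift units [-0.084 -0.016  0.011] turn units [ 0.163 -0.007  0.144] F [ -9.9 -10.9  10.4] op 0.09 j7 -2.39 t 12.3667
0.09839668482356699 150.08216784842597
```

View pics/t13f.png

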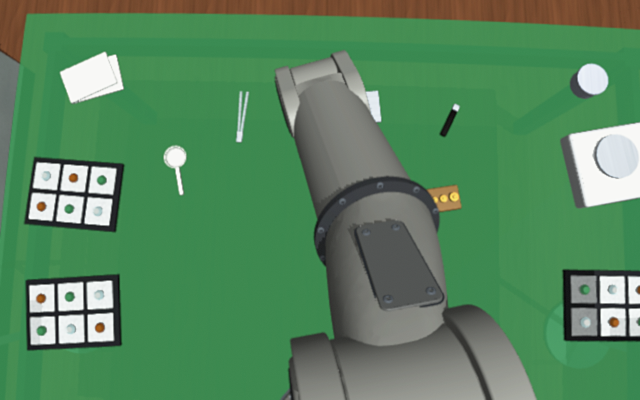

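View pics/s13.png

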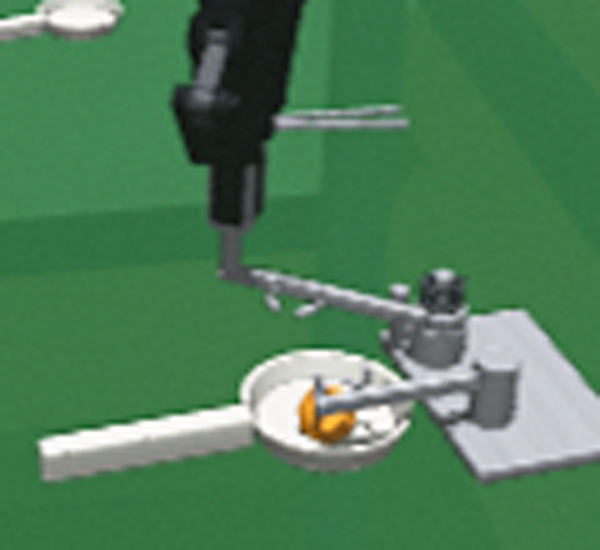

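The stone lies in the dish (side crop 325,415) and the arm is fully swung. I'll check that the push is steady before handing in.

Run:
```python
from h import *
for i in range(8):
    env.capture("side"); s=env.state(); print(s['time'],s['tool_pos'].round(4),s['force'].round(1),round(s['opening'],3))
```

```text
12.4167 [0.6324 0.0454 0.0597] [ -9.3 -11.    9.7] 0.091
12.4667 [0.6324 0.0454 0.0597] [-8.9 -9.7  9.2] 0.089
12.5167 [0.6324 0.0454 0.0597] [-9.3 -9.5  9.1] 0.093
12.5667 [0.6324 0.0453 0.0597] [-8.8 -9.9  9.2] 0.094
12.6167 [0.6324 0.0454 0.0597] [ -8.7 -10.1   9.8] 0.092
12.6667 [0.6324 0.0454 0.0597] [ -8.3 -10.5   9.1] 0.091
12.7167 [0.6324 0.0454 0.0597] [ -8.8 -10.3   8.5] 0.087
12.7667 [0.6324 0.0454 0.0597] [-8.5 -9.4  9.1] 0.091
```

The push holds steady at about 13 N tangential against a spring of at most 4.5 N, so the arm is on the stop.

```bash
python3 -c "
from station import env
env.close_job();print(env.state()['force'])"
```

```text
the job is handed in; nothing more can be done
the job is handed in; nothing more can be done
```

I slid the dish by its handle along the glass until it stood under the citrine, with the stone still in the closed clip. Then I gripped the arm's post and swung it to its stop. The stone dropped into the dish, and I handed the job in at about 12.8 s with the post still gripped and pushed.

**Last checks:**
- **Dish:** in the last clear top view, before the swing, it was centred under the stone to about 1.5 mm in each axis. It looked flat in the side view.
- **Stone:** the final side view shows it lying in the dish.
- **Arm:** it had swung about 41° from closed, against about 40° at the stop. The push held steady for 0.4 s at about 13 N along the swing, well above the 4.5 N spring. That, with the sharp force rise at the end, puts it on the stop.
- **Neighbours:** the loupe handle and tweezers look unmoved in the final top view. My arm partly hid the weight block there, but the part that showed was in its place.

**Less than ideal:**
- The gripper crept up about 4 mm while closing on the handle, and pressed down with up to 24 N while sliding.
- The pads hold the post about 9 mm above the named point, at roughly 79 mm.
- No camera check was made after hand-in.

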